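# Hold the cam press closed on the capped tube

### The job

Two small cam presses each hold a cardboard tube, but only one tube has its white disc set on top. On that press, swing the red lever up to the cam's highest lift, where the lever stands upright, so that the disc is pressed against the pad, and finish while still holding the lever there with the gripper (the spring throws it back if let go). Leave the other press, with the open tube, and the things on the table alone.

Things in the scene. Friction and masses are not known exactly. Their poses are not given: they have to be found in the camera images.
- left_press: The left (+y) of two mirror-image green cam presses, fixed (base plate 150 x 170 mm, 254 mm tall). Origin: centre of its underside, below its tube. Own z up, own y along the cam axle (same sense on both presses). Column on the inner (-y) side, lever clear on the left (+y) side. A tube stands in the round lift table; a sprung pad hangs above it.
- left_press_lever (a joint): Lever angle (rad) about the press's own y: 0 = down, leaning 1.5 rad from upright to the press's own -x (robot's side); grows as the handle rises towards +x. Highest lift at 1.50 = lever upright; beyond it the lift falls again; stop at 2.0. Starts 0 to 0.25. If let go, a spring swings it back (2 to 6 N at the handle near the top, up to 10 N on the way).
- left_press_handle (a point): Grip point on the red round handle bar (left (+y) press): bar 16 mm thick, 90 mm long, parallel to the axle, standing out from the lever's end; it reaches 46 mm inwards and 36 mm outwards of this point. 110 mm from the axle line, 142 mm sideways of the press's middle, about 80 mm above the table when down, 180 mm upright. Free all round. Turns with the lever.
- left_press_axle (a point): Point on the line of the left (+y) press's axle, 70 mm above the table, 142 mm sideways from the press's middle: the centre of the circle (radius 110 mm) on which the handle point travels.
- left_press_pad: Black rubber spring pad (36 mm round) of the left (+y) press, over its tube; origin: centre of its underside, 202 mm above the table when free. Only a tube with its disc on reaches it: it touches after 11 mm of the 19 mm lift and pushes the pad up the last 8 mm (about 9 N).
- right_press: The right (-y) of two mirror-image green cam presses, fixed (base plate 150 x 170 mm, 254 mm tall). Origin: centre of its underside, below its tube. Own z up, own y along the cam axle (same sense on both presses). Column on the inner (+y) side, lever clear on the right (-y) side. A tube stands in the round lift table; a sprung pad hangs above it.
- right_press_lever (a joint): Lever angle (rad) about the press's own y: 0 = down, leaning 1.5 rad from upright to the press's own -x (robot's side); grows as the handle rises towards +x. Highest lift at 1.50 = lever upright; beyond it the lift falls again; stop at 2.0. Starts 0 to 0.25. If let go, a spring swings it back (2 to 6 N at the handle near the top, up to 10 N on the way).
- right_press_handle (a point): Grip point on the red round handle bar (right (-y) press): bar 16 mm thick, 90 mm long, parallel to the axle, standing out from the lever's end; it reaches 46 mm inwards and 36 mm outwards of this point. 110 mm from the axle line, 142 mm sideways of the press's middle, about 80 mm above the table when down, 180 mm upright. Free all round. Turns with the lever.
- right_press_axle (a point): Point on the line of the right (-y) press's axle, 70 mm above the table, 142 mm sideways from the press's middle: the centre of the circle (radius 110 mm) on which the handle point travels.
- right_press_pad: Black rubber spring pad (36 mm round) of the right (-y) press, over its tube; origin: centre of its underside, 202 mm above the table when free. Only a tube with its disc on reaches it: it touches after 11 mm of the 19 mm lift and pushes the pad up the last 8 mm (about 9 N).
- capped_tube: Brown cardboard tube, 80 mm across, 90 mm tall, closed on top by a white paper-board disc with a toothed edge (90 mm, 6 mm thick; 96 mm tall in all). Loose, standing in the lift table of one of the presses, which one changes. Origin: centre of its underside, 95 mm above the table with the lever down. This is the tube to press.
- open_tube: The same brown tube without a disc: open, dark inside, 90 mm tall. It stands in the other press. Origin: centre of its underside.
- glue_jar: Closed glue jar, 56 mm across, 75 mm tall, blue cap, standing between the presses; origin at the centre of its underside. Leave alone.
- disc_stack: Stack of spare white toothed discs (one piece), 90 mm across, 36 mm tall, beyond the presses; origin at the centre of its underside. Leave alone.
- glue_brush: Glue brush, 170 mm long, lying on the table beyond the right press; leave alone.
Not all that is in view belongs to the job. Leave any purple or yellow look-alike of the capped_tube alone.

How it is judged:
At the end, for the whole second after the job is handed in: On the press with the disc-topped tube: lever still, within 0.15 rad of the top of the lift (joint 1.35 to 1.65), fingers bearing on it with over 0.8 N, disc pressing the pad with over 5 N. Both tubes upright (0.1 rad), open tube within 15 mm of its start (((horizontal distance between capped_tube and left_press below 0.03 m and value of joint left_press_lever between 1.35 and 1.65 rad and velocity of joint left_press_lever between -0.15 and 0.15 rad/s and contact force between the fingers and left_press_lever above 0.8 N and contact force between capped_tube and left_press_pad above 5 N) or (horizontal distance between capped_tube and right_press below 0.03 m and value of joint right_press_lever between 1.35 and 1.65 rad and velocity of joint right_press_lever between -0.15 and 0.15 rad/s and contact force between the fingers and right_press_lever above 0.8 N and contact force between capped_tube and right_press_pad above 5 N)) and angle between each of capped_tube, open_tube's own z axis and vertical below 0.1 rad and distance of open_tube from where it was at the start of the episode below 0.015 m); the arm keeps its last pose, push and grip.
It fails at once if the lever of the press with the open tube is raised beyond 0.4 rad ((horizontal distance between capped_tube and left_press below 0.03 m and value of joint right_press_lever above 0.4 rad) or (horizontal distance between capped_tube and right_press below 0.03 m and value of joint left_press_lever above 0.4 rad)).
It fails at once if the glue jar, disc stack or brush is moved by over 30 mm (distance of any of glue_jar, disc_stack, glue_brush from where it was at the start of the episode above 0.03 m).
It also fails if it takes over 35 s, if anything falls off the work surface, if the arm or the gripper's body presses on something with over 40 N, if the wrist force passes 120 N, or if a joint passes its speed limit or range.

### The arm

A 6-joint arm with a two-finger parallel gripper is mounted at the origin on the work surface. World frame = base frame: x ahead of the robot, y to its left, z up, the work surface at z = 0. Lengths are in m, angles in rad, forces in N, time in s.
With the tool pointing down it reaches from about 0.3 to 0.775 m from the base axis. Payload 14.6 kg.
Tool frame: the origin (TCP) lies on the centre line of the jaws, within the pads' length; the fingertips stand 8 mm ahead of it and the grasp point (between the pads) lies 11 mm behind it; x points along the fingers, y is the direction in which the jaws open and shut, and the axes are right-handed (so a half turn about x gives the same grasp; the last joint's range is limited). The gripper opens to 85 mm and grips with 20 to 120 N. Pads are 22 mm wide; open, the fingers measure 114 mm over their backs; the gripper's body (76 mm by 85 mm) begins 54 mm behind the grasp point. The pads swing forward as they close: fully open they stand 13 mm farther back than shut.
Start: joints at [-1.236, 0.3, 1.521, -0, 1.321, -0.067], TCP at [0.215, -0.506, 0.239] pointing down, gripper open.
Joint ranges: [-3.03, 3.03], [-0.79, 2.21], [0.23, 2.52], [-1.04, 4.18], [0, 3.07], [-2.55, 2.55]. Speed limits (rad/s): [2.22, 2.22, 2.57, 3.14, 3.14, 3.14].

### API

Orientations are given as a unit quaternion [w, x, y, z].
In Python, from workcell import read_state, snapshot, get_calibration, ctrl gives the robot as it stands.
- The arm moves only by the tool arm_command, never from a script. Its argument "motion" is text: rows parted by semicolons, each of 7 numbers parted by spaces: the shift along the tool's x, y, z in mm, then the turn, a rotation vector about the tool's x, y, z in rad, then the closure, from -1 (fully open) to 1 (shut). A call has 1 to 5 rows; each row is the pose to reach, as a shift and turn from the pose commanded when the call began, along the tool's axes at that moment; what a row does not reach only later rows make up. A row lasts 1/10 s, in which the tool goes at most 50 mm and 8.59 degrees, less where a joint would pass 70% of its speed; a pose out of reach is approached as far as the arm can. A call with a gripper value outside its range is refused whole. The fingers move at their own pace and stop on an object; the grip force is fixed at half the most. Time passes only in rows, so rows that repeat a pose let the fingers close. It gives the time, the measured TCP pose, the force and the opening at its end, in the units of the state.
- read_state(): the state, without advancing time (a new reading comes with each control period).
- snapshot(name): name is "scene" or "top"; returns the picture (400x640x3 uint8, red, green, blue); there is no depth.
- get_calibration(name): a dict with "K" (3x3 intrinsics, pixels), "position" and "rotation" of the camera in the world. Camera axes: x right, y down, z forward; pixel columns grow to the right and rows downward; lengths in m; the calibration is good to about 2 mm. A picture is of the moment at which its call begins. get_calibration takes no time and is no camera call.
- ctrl.sign_off(): hands the job in, once; it reports no verdict.
The state is a dict: "t": time; "qpos": joint angles; "dq": joint speeds; "joint_torque": joint torques, N m; "position": TCP position; "orientation": TCP orientation; "ft_force": force on the tool from outside, world axes, zero at the start; "moment": the same for the moment, N m; "gripper_width": opening from 0.0 (shut) to 1.0 (fully open).
Only numpy, scipy, OpenCV 4.12 (cv2) and the standard library are available. Lean on these libraries where they do the work, as an engineer would, in place of code of your own. Each camera call takes 0.05 s, during which the arm holds its last target.

## Working session

There is one attempt and no reset: what is moved stays moved. The work goes in short steps, Python scripts to look and compute and a tool call to move; the robot and the scene stay as the last step left them, time stands still between calls to the robot, and variables do not carry over. Pictures are saved under pics/ and viewed, and the job is handed in when it is done.

Besides the shell and the picture viewer there is one more tool, called by a JSON object that holds its "name" and its "arguments", one argument or row to a line. arm_command: Moves the arm, as the interface text tells. Its arguments: {"type":"object","properties":{"motion":{"type":"string"}},"required":["motion"]}

```bash
mkdir -p pics; python3 - <<'E'
from workcell import read_state, snapshot, get_calibration
import cv2
s=read_state();print(s)
for n in("scene","top"):
    c=get_calibration(n);print(n,c)
    cv2.imwrite(f"pics/{n}0.png",snapshot(n)[:,:,::-1])
E
```

```text
{'t': 0.0, 'qpos': array([-1.23560607e+00,  3.00481844e-01,  1.52159469e+00,  3.14602356e-05,
        1.32068481e+00, -6.65997108e-02]), 'dq': array([ 9.15552835e-04, -5.11640898e-05,  1.11052842e-03, -1.41155620e-04,
        1.59053793e-03, -9.67797266e-04]), 'joint_torque': array([-7.70894549e-04, -5.43497086e+01, -3.61797810e+01, -1.85827762e-04,
        3.94029208e-03, -8.86957059e-05]), 'position': array([ 0.21501643, -0.50598463,  0.23870965]), 'orientation': array([-0.14068696, -0.6928415 , -0.1415088 ,  0.6929308 ]), 'ft_force': array([-0.03960673, -0.79337889, -0.18970873]), 'moment': array([ 0.03587986, -0.01222418, -0.02532112]), 'gripper_width': 1.0011468941310984}
scene {'K': array([[488.07123241,   0.        , 323.45295357],
       [  0.        , 488.07123241, 193.95916022],
       [  0.        ,   0.        ,   1.        ]]), 'position': array([1.08793382, 0.88820379, 1.09580637]), 'rotation': array([-0.10402515,  0.23861911,  0.88510818, -0.38577608])}
top {'K': array([[507.10381643,   0.        , 315.84530157],
       [  0.        , 507.10381643, 210.97389601],
       [  0.        ,   0.        ,   1.        ]]), 'position': array([ 0.32126461, -0.01646872,  1.52083254]), 'rotation': array([ 0.06258968, -0.70374933,  0.70464279, -0.0655588 ])}
```

View pics/scene0.png

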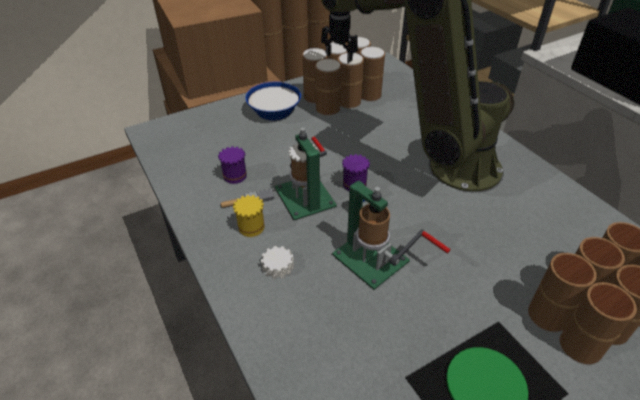

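View pics/top0.png

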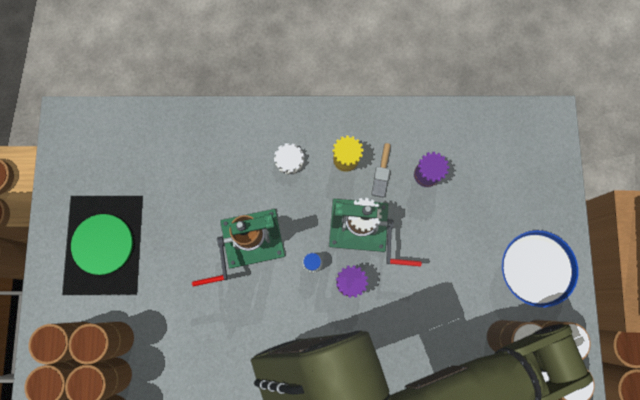

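The right press (about pixel (360,222) in top) holds the disc-topped tube; the left tube is open. The right red bar runs from about (390,261) to (420,264). Next I'll measure it and the base plate.

```bash
cat > h.py <<'E'
from workcell import read_state, snapshot, get_calibration
import cv2, numpy as np
from scipy.spatial.transform import Rotation as R
def cam(n):
    c=get_calibration(n);q=np.array(c["rotation"])
    Rm=q if q.shape==(3,3) else R.from_quat(q[[1,2,3,0]]).as_matrix()
    return c["K"],Rm,np.array(c["position"])
def ray(n,uv):
    K,Rm,p=cam(n);d=Rm@np.linalg.inv(K)@np.array([uv[0],uv[1],1.]);return p,d/np.linalg.norm(d)
def onz(n,uv,z):
    p,d=ray(n,uv);return p+d*(z-p[2])/d[2]
def tri(a,b):
    p,d=ray("top",a);q,e=ray("scene",b)
    s=np.linalg.lstsq(np.stack([d,-e],1),q-p,rcond=None)[0]
    A=p+s[0]*d;B=q+s[1]*e;return (A+B)/2,np.linalg.norm(A-B)
def proj(n,X):
    K,Rm,p=cam(n);x=K@(Rm.T@(np.array(X)-p));return x[:2]/x[2]
def redbars(im):
    hsv=cv2.cvtColor(im,cv2.COLOR_RGB2HSV)
    m=((hsv[...,0]<6)|(hsv[...,0]>174))&(hsv[...,1]>170)&(hsv[...,2]>90)
    n,l,s,c=cv2.connectedComponentsWithStats(m.astype(np.uint8))
    out=[]
    for i in range(1,n):
        if s[i,4]>25:
            pts=np.argwhere(l==i)[:,::-1].astype(float)
            mu=pts.mean(0);w,v=np.linalg.eigh(np.cov((pts-mu).T));d=v[:,1];t=(pts-mu)@d
            out.append((s[i,4],mu,mu+d*t.min(),mu+d*t.max()))
    return out
E
python3 - <<'E'
from h import *
for n in("scene","top"):
    im=cv2.imread(f"pics/{n}0.png")[:,:,::-1].copy()
    for b in redbars(im): print(n,[np.round(x,1) for x in b])
    hsv=cv2.cvtColor(im,cv2.COLOR_RGB2HSV)
    g=cv2.inRange(hsv,(60,90,20),(90,255,200))
    k,l,s,c=cv2.connectedComponentsWithStats(g)
    for i in range(1,k):
        if s[i,4]>200: print(s[i],np.round(c[i],1))
im=cv2.imread("pics/top0.png")[170:290,310:440];cv2.imwrite("pics/topc.png",cv2.resize(im,None,fx=6,fy=5,interpolation=2))
im=cv2.imread("pics/scene0.png")[110:230,260:360];cv2.imwrite("pics/scc.png",cv2.resize(im,None,fx=5,fy=5,interpolation=2))
E
```

```text
scene [np.int32(50), array([317.6, 143.7]), array([313.3, 137.5]), array([322., 150.])]
scene [np.int32(121), array([435.1, 241.5]), array([447.7, 250.4]), array([422.3, 232.5])]
[609   0  31  13 216] [625.6   4.4]
[ 276  136   60   83 1649] [306.8 187.3]
[ 333  182   76  106 2004] [363.8 242. ]
[ 445  346   84   54 3651] [484.7 376. ]
top [np.int32(108), array([405.4, 262.2]), array([420.1, 263.4]), array([390.9, 261. ])]
top [np.int32(132), array([207.6, 280.4]), array([222.8, 277.1]), array([192.1, 283.6])]
[333 199  44  18 437] [349.  208.6]
[ 221  209   63   59 1668] [253.7 239.9]
[  70  213   64   63 3092] [101.3 244. ]
[330 226  56  25 854] [357.  239.9]
```

View pics/topc.png

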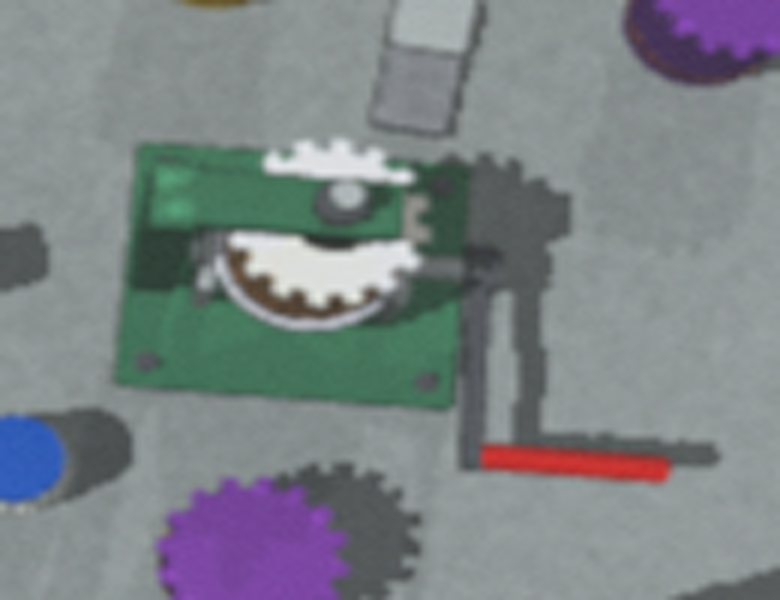

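View pics/scc.png

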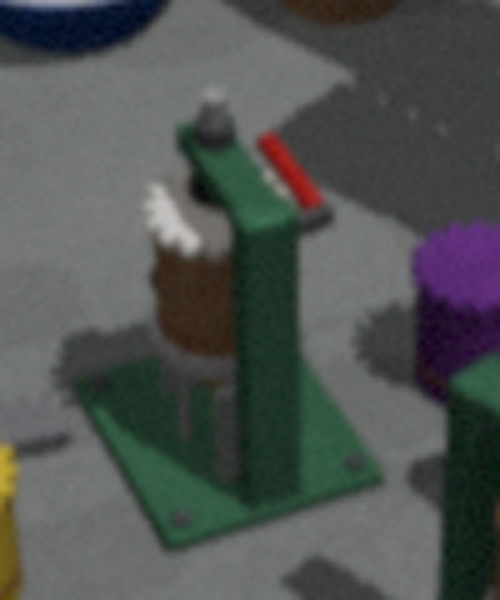

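```bash
python3 - <<'E'
from h import *
np.set_printoptions(precision=4,suppress=True)
a=[np.array([390.4,261.0]),np.array([420.6,263.4])]
b=[np.array([322.3,150.4]),np.array([313.,137.1])]
P=[tri(x,y) for x,y in zip(a,b)];print(P)
print("len",np.linalg.norm(P[0][0]-P[1][0]))
for z in(.08,.09,.1):
    i,o=onz("top",a[0],z),onz("top",a[1],z);print(z,i,o,np.linalg.norm(i-o),np.arctan2(*(i-o)[:2])*-1)
cs=[(332.8,198.6),(388.3,203),(385,251.6),(329.2,246.6)]
C=[onz("top",c,.01) for c in cs];print(C,np.mean(C,0))
for i in range(4):print(np.linalg.norm(C[i]-C[(i+1)%4]))
for d in (C[0]-C[1],C[3]-C[2]): print("yaw",np.arctan2(-d[0],d[1]))
for d in (C[0]-C[3],C[1]-C[2]): print("yaw",np.arctan2(d[1],d[0]))
E
```

```text
[(array([ 0.4403, -0.2326,  0.0917]), np.float64(0.0005592825483160119)), (array([ 0.4317, -0.3162,  0.0909]), np.float64(0.004033579633740098))]
len 0.08403928620159186
0.08 [ 0.4411 -0.2342  0.08  ] [ 0.4342 -0.3197  0.08  ] 0.08582708865052838 -0.08061508539196055
0.09 [ 0.4402 -0.2327  0.09  ] [ 0.4334 -0.3176  0.09  ] 0.08523141159577655 -0.08061508539196119
0.1 [ 0.4394 -0.2312  0.1   ] [ 0.4326 -0.3155  0.1   ] 0.08463573454102473 -0.08061508539196117
[array([ 0.6367, -0.0747,  0.01  ]), array([ 0.6229, -0.2433,  0.01  ]), array([ 0.4749, -0.2294,  0.01  ]), array([ 0.4901, -0.0628,  0.01  ])] [ 0.5562 -0.1526  0.01  ]
0.16918499437535015
0.14865533698331324
0.16728220669490962
0.14708780258381238
yaw -0.08161172964934142
yaw -0.0909165741249836
yaw -0.08095093137127295
yaw -0.09380691146168905
```

```bash
cat >> h.py <<'E'
np.set_printoptions(precision=4,suppress=True)
PSI=-0.085; XP=np.array([np.cos(PSI),np.sin(PSI),0]); YP=np.array([-np.sin(PSI),np.cos(PSI),0]); ZP=np.array([0,0,1.])
AX=np.array([0.5439,-0.2941,0.070])-0.006*YP   # axle line, 6 mm outward of grip point
def hp(th,off=0): # handle point
    f=1.5-th; return AX+0.11*(-np.sin(f)*XP+np.cos(f)*ZP)+off*YP
def rd(tilt,s=1): # tool x down, tilted by rotation about press y
    x=-ZP; y=s*XP; M=np.stack([x,y,np.cross(x,y)],1)
    return R.from_rotvec(tilt*YP).as_matrix()@M
def cur():
    s=read_state();q=np.array(s["orientation"]);return s,np.array(s["position"]),R.from_quat(q[[1,2,3,0]]).as_matrix()
def rel(G,M): # grasp point target, orientation -> tool shift mm, rotvec
    s,p,C=cur(); T=G+0.011*M[:,0]
    return T,C.T@(T-p)*1000,R.from_matrix(C.T@M).as_rotvec()
E
python3 - <<'E'
from h import *
s,p,C=cur();print(C)
for sg in(1,-1):
    for up in(.12,.05,0): print(sg,up,*rel(hp(.12)+np.array([0,0,up]),rd(0,sg)))
E
```

```text
[[-0.0004  0.3911 -0.9204]
 [ 0.001  -0.9204 -0.3911]
 [-1.     -0.0011 -0.    ]]
1 0.12 [ 0.4358 -0.2909  0.1999] [  39.0414 -111.5822 -287.3057] [-1.084  -0.0006  0.001 ]
1 0.05 [ 0.4358 -0.2909  0.1299] [ 109.0414 -111.5052 -287.3029] [-1.084  -0.0006  0.001 ]
1 0 [ 0.4358 -0.2909  0.0799] [ 159.0414 -111.4501 -287.3009] [-1.084  -0.0006  0.001 ]
-1 0.12 [ 0.4358 -0.2909  0.1999] [  39.0414 -111.5822 -287.3057] [2.0576 0.0011 0.0007]
-1 0.05 [ 0.4358 -0.2909  0.1299] [ 109.0414 -111.5052 -287.3029] [2.0576 0.0011 0.0007]
-1 0 [ 0.4358 -0.2909  0.0799] [ 159.0414 -111.4501 -287.3009] [2.0576 0.0011 0.0007]
```

{"name": "arm_command", "arguments": {
  "motion": "0 -14 -36 -0.136 0 0 -1; 5 -28 -72 -0.271 0 0 -1; 10 -42 -108 -0.407 0 0 -1; 15 -56 -144 -0.542 0 0 -1; 20 -70 -180 -0.68 0 0 -1"
}}

```text
t: 0.6
position: [0.3542, -0.3701, 0.2189]
orientation: [-0.366, -0.605, -0.366, 0.605]
ft_force: [0.7, -0.5, -0.4]
gripper_width: 1.002
```

```bash
python3 - <<'E'
from h import *
s,p,C=cur();print(s["t"],p,s["ft_force"],s["qpos"])
for up in(.12,.05,0): print(up,*rel(hp(.12)+np.array([0,0,up]),rd(0)))
E
```

```text
0.6 [ 0.3542 -0.3701  0.2189] [ 0.6834 -0.491  -0.4306] [-0.8788  0.2343  1.6529 -0.      1.2548 -0.3953]
0.12 [ 0.4358 -0.2909  0.1999] [  19.0529   35.4362 -107.9977] [-0.3985 -0.0002  0.0003]
0.05 [ 0.4358 -0.2909  0.1299] [  89.0529   35.4622 -107.9878] [-0.3985 -0.0002  0.0003]
0 [ 0.4358 -0.2909  0.0799] [ 139.0529   35.4808 -107.9808] [-0.3985 -0.0002  0.0003]
```

{"name": "arm_command", "arguments": {
  "motion": "5 11 -36 -0.13 0 0 -1; 12 23 -72 -0.26 0 0 -1; 19 35 -108 -0.399 0 0 -1; 40 35 -108 -0.399 0 0 -1; 40 35 -108 -0.399 0 0 -1"
}}

```text
t: 1.1
position: [0.4346, -0.2911, 0.1768]
orientation: [-0.476, -0.521, -0.479, 0.522]
ft_force: [-0.8, -0.3, 0.1]
gripper_width: 1.0
```

```bash
python3 - <<'E'
from h import *
s,p,C=cur();print(s["t"],p,s["ft_force"],s["qpos"])
for n in("scene","top"):
    im=snapshot(n); print(n,redbars(im))
    im=im[...,::-1]
    im=im[150:330,310:490] if n=="top" else im[60:230,240:410]
    cv2.imwrite(f"pics/{n}1.png",cv2.resize(im,None,fx=3.3,fy=3.3,interpolation=2))
for up in(.05,0): print(up,*rel(hp(.12)+np.array([0,0,up]),rd(0)))
E
```

```text
1.1 [ 0.4346 -0.2911  0.1768] [-0.7946 -0.3495  0.1226] [-0.6602  0.3037  1.6682 -0.      1.1743 -0.5717]
scene [(np.int32(54), array([317.2037, 143.3148]), array([312.5994, 137.307 ]), array([322.2061, 149.842 ])), (np.int32(121), array([435.1074, 241.4628]), array([448.2489, 250.6437]), array([422.326 , 232.5334]))]
top [(np.int32(36), array([395.4722, 261.3611]), array([399.9944, 261.4214]), array([390.9827, 261.3013])), (np.int32(131), array([207.626 , 280.3588]), array([222.8162, 277.1342]), array([192.1373, 283.6468]))]
0.05 [ 0.4358 -0.2909  0.1299] [49.5655  0.9287 -1.8304] [-0.0058 -0.0004  0.0007]
0 [ 0.4358 -0.2909  0.0799] [99.5654  0.9643 -1.8112] [-0.0058 -0.0004  0.0007]
```

View pics/scene1.png

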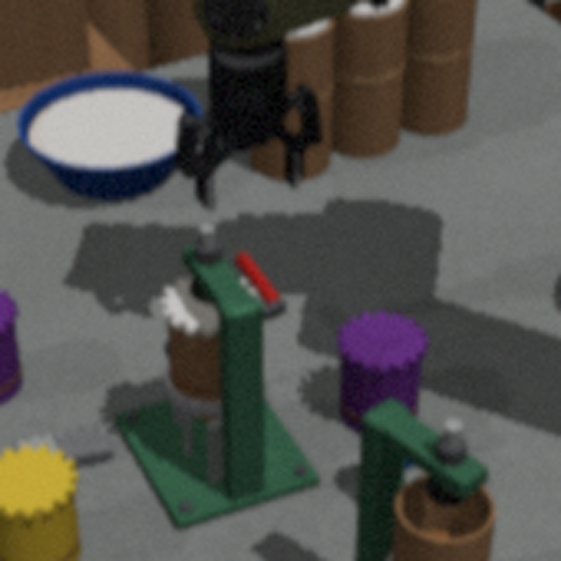

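View pics/top1.png

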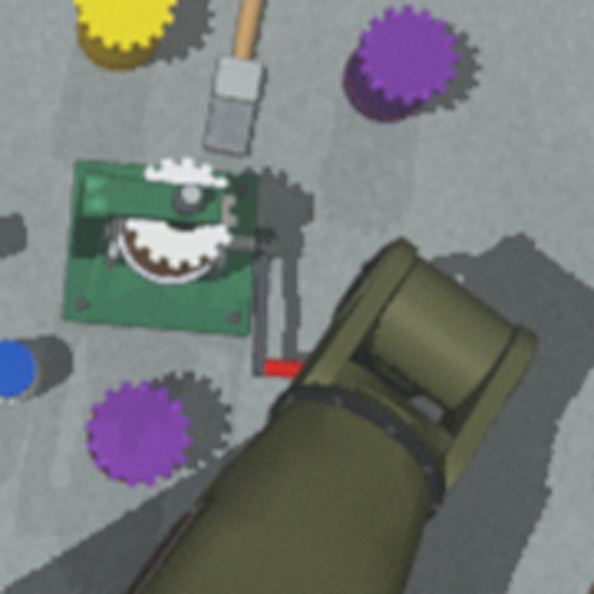

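The open jaws straddle the right bar (bar at about (317,143) in scene) and nothing has been disturbed. Descending now.

{"name": "arm_command", "arguments": {
  "motion": "33 1 -2 -0.006 0 0 -1; 66 1 -2 -0.006 0 0 -1; 99 1 -2 -0.006 0 0 -1; 99 1 -2 -0.006 0 0 -1; 99 1 -2 -0.006 0 0 -1"
}}

```text
t: 1.7
position: [0.4363, -0.2914, 0.0817]
orientation: [0.479, 0.521, 0.478, -0.521]
ft_force: [0.6, -1.3, 0.2]
gripper_width: 0.999
```

{"name": "arm_command", "arguments": {
  "motion": "0 0 0 0 0 0 1; 0 0 0 0 0 0 1; 0 0 0 0 0 0 1; 0 0 0 0 0 0 1; 0 0 0 0 0 0 1"
}}

```text
t: 2.2
position: [0.4349, -0.2906, 0.0802]
orientation: [-0.478, -0.52, -0.48, 0.521]
ft_force: [-19.8, 1.5, 5.3]
gripper_width: 0.162
```

{"name": "arm_command", "arguments": {
  "motion": "0 0 0 0 0 0 1; 0 0 0 0 0 0 1; 0 0 0 0 0 0 1"
}}

```text
t: 2.5
position: [0.4347, -0.2905, 0.08]
orientation: [-0.477, -0.52, -0.48, 0.521]
ft_force: [-12.2, -1.4, 4.4]
gripper_width: 0.16
```

```bash
python3 - <<'E'
from h import *
s,p,C=cur();print(s["t"],p,s["ft_force"],s["moment"],s["gripper_width"],C)
G=p-0.011*C[:,0];print("grasp",G)
for n in("scene",):
    im=snapshot(n); print(n,redbars(im))
    im=im[...,::-1]
    im=im[60:230,240:410]
    cv2.imwrite(f"pics/{n}2.png",cv2.resize(im,None,fx=3.3,fy=3.3,interpolation=2))
E
```

```text
2.5 [ 0.4347 -0.2905  0.08  ] [-12.2179  -1.3566   4.4223] [-0.2213  1.9913  0.0713] 0.1599186363737941 [[-0.0036  0.9965 -0.0838]
 [ 0.001  -0.0838 -0.9965]
 [-1.     -0.0037 -0.0007]]
grasp [ 0.4347 -0.2905  0.091 ]
scene [(np.int32(40), array([319.   , 145.625]), array([315.6252, 140.2347]), array([322.0942, 150.5671])), (np.int32(122), array([435.1393, 241.5328]), array([447.7387, 250.3724]), array([422.5224, 232.6808]))]
```

View pics/scene2.png

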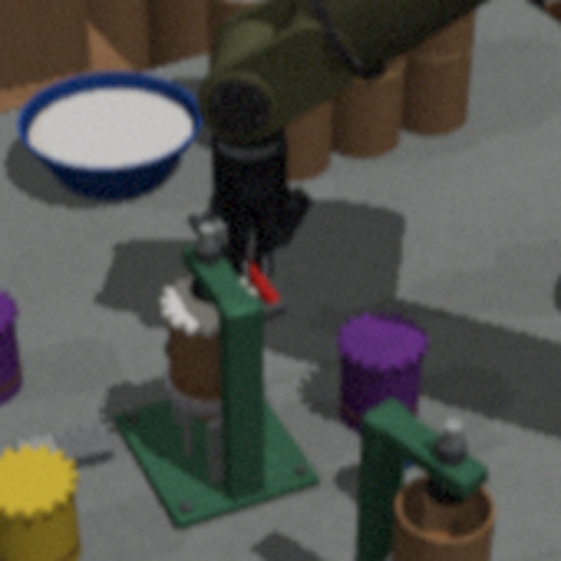

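```bash
sed -i 's/^AX=.*/AX=np.array([0.5425,-0.2941,0.070])-0.006*YP/' h.py; python3 - <<'E'
from h import *
s,p,C=cur()
th0=.12
print(hp(th0))
for t in np.arange(.12,1.61,.115):
    d=(hp(t)-hp(th0))*1000; print(round(t,3),C.T@d)
E
```

```text
[ 0.4344 -0.2909  0.0909]
0.12 [0. 0. 0.]
0.235 [-12.2666   3.0621  -0.0058]
0.35 [-24.1008   7.5115  -0.0099]
0.465 [-35.3463  13.2895  -0.0123]
0.58 [-45.8546  20.3197  -0.0129]
0.695 [-55.4867  28.5092  -0.0117]
0.81 [-64.1155  37.7499  -0.0087]
0.925 [-71.6269  47.9197  -0.0039]
1.04 [-77.9218  58.8842   0.0025]
1.155 [-82.9169  70.4986   0.0106]
1.27 [-86.5464  82.6095   0.0201]
1.385 [-88.7622  95.0568   0.0309]
1.5 [-89.5351 107.6762   0.043 ]
```

Handle gripped (opening about 14–16 mm at the bar). Starting the swing along the arc, with 1.5 mm taken off for the side force.

{"name": "arm_command", "arguments": {
  "motion": "-6 0 0 0 0 0 1; -12 1.5 0 0 0 0 1; -18 3.5 0 0 0 0 1; -24 6 0 0 0 0 1; -24 6 0 0 0 0 1"
}}

```text
t: 3.05
position: [0.4408, -0.2912, 0.1048]
orientation: [-0.477, -0.52, -0.48, 0.521]
ft_force: [-17.1, -1.9, 7.0]
gripper_width: 0.161
```

```bash
cat > st.py <<'E'
from h import *
s,p,C=cur();G=p-0.011*C[:,0];v=G-AX
print(s["t"],p,"F",s["ft_force"],"M",s["moment"],"w",s["gripper_width"])
a=v@XP;print("r",np.hypot(a,v[2]),"th",1.5-np.arctan2(-a,v[2]),"lat",v@YP)
E
python3 st.py
```

```text
3.05 [ 0.4408 -0.2912  0.1048] F [-17.0814  -1.8514   7.0373] M [-0.1224  2.8194  0.0015] w 0.1606888354427504
r 0.1113698696874707 th 0.35273850114434224 lat 0.00028702817503059586
```

{"name": "arm_command", "arguments": {
  "motion": "-6 0 0 0 0 0 1; -11 3 0 0 0 0 1; -17 7 0 0 0 0 1; -22 10.5 0 0 0 0 1; -22 10.5 0 0 0 0 1"
}}

```text
t: 3.55
position: [0.4511, -0.2921, 0.1267]
orientation: [-0.477, -0.519, -0.48, 0.522]
ft_force: [-17.7, -1.7, 4.8]
gripper_width: 0.16
```

```bash
python3 st.py
```

```text
3.55 [ 0.4511 -0.2921  0.1267] F [-17.7159  -1.7318   4.8039] M [-0.3233  3.4175 -0.0602] w 0.16019310164612174
r 0.11351852975080191 th 0.5678646038033134 lat 0.0002594358479637241
```

```bash
python3 - <<'E'
from h import *
from scipy.optimize import least_squares
P=np.array([[.4347,-.2905,.080],[.4408,-.2912,.1048],[.4511,-.2921,.1267]])+[0,0,.011]
u=P@XP;z=P[:,2]
f=lambda c:np.hypot(u-c[0],z-c[1])-.11
r=least_squares(f,[AX@XP,.07]);print(r.x,AX@XP,r.fun)
c=r.x
for a,b in zip(u,z): print(1.5-np.arctan2(c[0]-a,b-c[1]))
im=snapshot("scene");print(redbars(im))
cv2.imwrite("pics/scene3.png",cv2.resize(im[60:230,240:410,::-1],None,fx=3.3,fy=3.3,interpolation=2))
E
```

```text
[0.5672 0.0786] 0.5655098069296831 [ 0.0001 -0.0002  0.0001]
0.04172104096265805
0.27460488501038127
0.4953029924875807
[(np.int32(45), array([314.1111, 136.1556]), array([310.3582, 130.4199]), array([317.4965, 141.3295])), (np.int32(118), array([435.4068, 241.6695]), array([448.199 , 250.7187]), array([422.579 , 232.5951]))]
```

View pics/scene3.png

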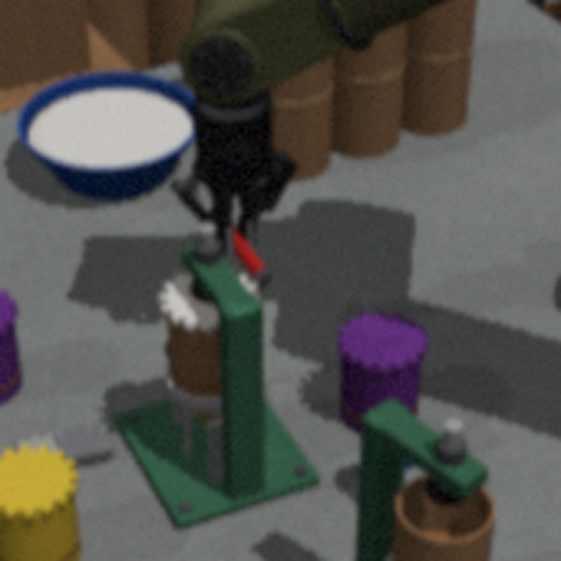

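```bash
python3 - <<'E'
from h import *
c=np.array([.5672,.0786]);t0=.495
g=lambda t:np.array([c[0]-.11*np.sin(1.5-t),c[1]+.11*np.cos(1.5-t)])*1000
for t in np.arange(.495,1.51,.1005):
    d=g(t)-g(t0);print(round(t,3),np.round([-d[1],d[0]],1))
E
```

```text
0.495 [-0.  0.]
0.596 [-9.   6.4]
0.696 [-17.4  13.6]
0.797 [-24.9  21.7]
0.897 [-31.6  30.5]
0.998 [-37.4  39.9]
1.098 [-42.3  49.8]
1.199 [-46.1  60.2]
1.299 [-48.8  70.9]
1.4 [-50.5  81.8]
1.5 [-51.   92.9]
```

{"name": "arm_command", "arguments": {
  "motion": "-8 4.5 0 0 0 0 1; -15 10 0 0 0 0 1; -22 17 0 0 0 0 1; -25 20.5 0 0 0 0 1; -25 20.5 0 0 0 0 1"
}}

```text
t: 4.1
position: [0.472, -0.2941, 0.1526]
orientation: [-0.478, -0.52, -0.479, 0.522]
ft_force: [-18.6, -0.4, 13.2]
gripper_width: 0.16
```

```bash
sed -i 's/^AX=.*/AX=np.array([0.5425,-0.2941,0.0786])-0.006*YP+0.0017*XP/' h.py; python3 st.py
```

```text
4.1 [ 0.472  -0.2941  0.1526] F [-18.5783  -0.3716  13.2398] M [ 0.0049  3.4372 -0.0314] w 0.15958110081661095
r 0.11134047962865842 th 0.7972938446060464 lat 4.1965493002769395e-05
```

{"name": "arm_command", "arguments": {
  "motion": "-8 7 0 0 0 0 1; -15 15.5 0 0 0 0 1; -19.5 26 0 0 0 0 1; -19.5 27 0 0 0 0 1; -19.5 27 0 0 0 0 1"
}}

```text
t: 4.6
position: [0.4998, -0.2966, 0.1726]
orientation: [-0.479, -0.52, -0.478, 0.521]
ft_force: [-10.0, -2.0, 12.5]
gripper_width: 0.162
```

```bash
python3 st.py;python3 - <<'E'
from h import *
from scipy.optimize import least_squares
s,p,C=cur()
P=np.array([[.4347,-.2905,.080],[.4408,-.2912,.1048],[.4511,-.2921,.1267],[.472,-.2941,.1526],p])+[0,0,.011]
u=P@XP;z=P[:,2]
f=lambda c:np.hypot(u-c[0],z-c[1])-.11
r=least_squares(f,[AX@XP,.07]);print(r.x,AX@XP,r.fun)
c=r.x
print(1.5-np.arctan2(c[0]-u,z-c[1]))
im=snapshot("scene");print(redbars(im))
cv2.imwrite("pics/scene4.png",cv2.resize(im[60:230,240:410,::-1],None,fx=3.3,fy=3.3,interpolation=2))
E
```

```text
4.6 [ 0.4998 -0.2966  0.1726] F [-10.0416  -2.0263  12.4899] M [-0.2199  1.9596 -0.1362] w 0.16173457219192525
r 0.11385139423773884 th 1.1031319384401383 lat -8.100877533744923e-05
[0.5684 0.0823] 0.5672098069296831 [ 0.001  -0.0003 -0.0008 -0.0006  0.0009]
[0.0078 0.2396 0.4612 0.7674 1.0803]
[(np.int32(120), array([435.3167, 241.6167]), array([447.7425, 250.3658]), array([422.5554, 232.6314]))]
```

View pics/scene4.png

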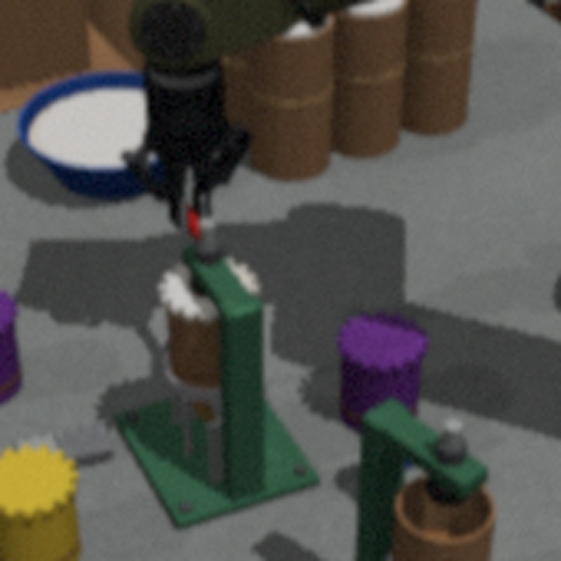

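{"name": "arm_command", "arguments": {
  "motion": "-4.5 9.5 0 0 0 0 1; -7.5 19 0 0 0 0 1; -9.5 29 0 0 0 0 1; -10 33 0 0 0 0 1; -10 33 0 0 0 0 1"
}}

```text
t: 5.15
position: [0.5331, -0.2995, 0.1832]
orientation: [-0.479, -0.52, -0.478, 0.521]
ft_force: [-7.9, -2.4, 14.7]
gripper_width: 0.159
```

```bash
python3 st.py;python3 - <<'E'
from h import *
from scipy.optimize import least_squares
s,p,C=cur()
P=np.array([[.4347,-.2905,.080],[.4408,-.2912,.1048],[.4511,-.2921,.1267],[.472,-.2941,.1526],[.4998,-.2966,.1726],p])+[0,0,.011]
u=P@XP;z=P[:,2]
for r0 in(.11,None):
    f=lambda c:np.hypot(u-c[0],z-c[1])-(r0 or c[2])
    r=least_squares(f,[AX@XP,.07]+([] if r0 else [.11]));print(r.x,r.fun)
    c=r.x
    print(1.5-np.arctan2(c[0]-u,z-c[1]))
for n in("scene","top"):
    im=snapshot(n);print(redbars(im)); im=im[...,::-1]
    im=im[150:330,310:490] if n=="top" else im[60:230,240:410]
    cv2.imwrite(f"pics/{n}5.png",cv2.resize(im,None,fx=3.3,fy=3.3,interpolation=2))
E
```

```text
5.15 [ 0.5331 -0.2995  0.1832] F [-7.9281 -2.3596 14.6842] M [-0.2933  1.864   0.0812] w 0.15911249416853313
r 0.11612419606648387 th 1.4083260840998337 lat -0.00014054790724682864
[0.5691 0.0837] [ 0.0015 -0.0001 -0.0009 -0.0012 -0.      0.0013]
[-0.005   0.2259  0.4473  0.7545  1.0695  1.3876]
[0.5777 0.0754 0.1208] [ 0.0001 -0.0001 -0.0001 -0.0001  0.0003 -0.0002]
[0.0583 0.2701 0.4711 0.7481 1.033  1.324 ]
[(np.int32(46), array([290.6739, 130.2391]), array([287.2317, 124.4574]), array([293.637 , 135.2161])), (np.int32(120), array([435.05  , 241.4583]), array([447.7568, 250.3476]), array([422.3152, 232.5495]))]
[(np.int32(130), array([207.5077, 280.3769]), array([222.2616, 277.2239]), array([192.1412, 283.6609]))]
```

View pics/scene5.png

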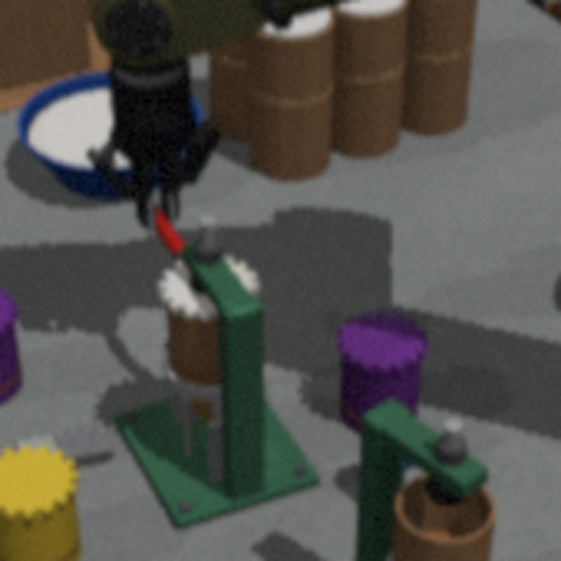

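View pics/top5.png

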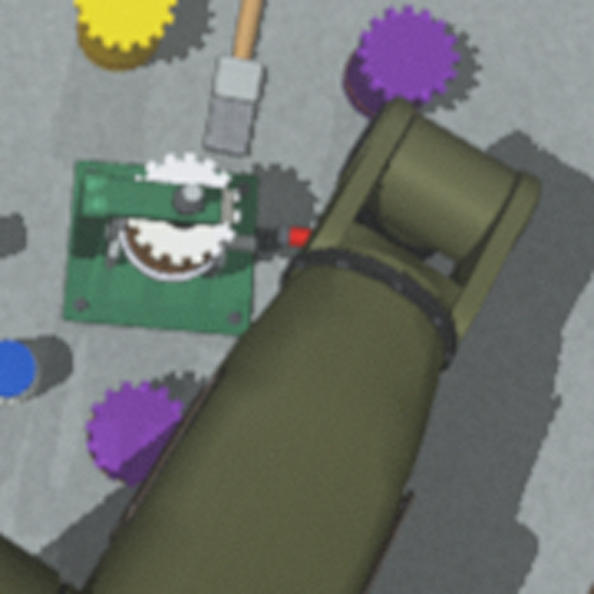

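{"name": "arm_command", "arguments": {
  "motion": "-0.5 5 0 0 0 0 1; -0.5 10 0 0 0 0 1; -0.5 10 0 0 0 0 1; -0.5 10 0 0 0 0 1"
}}

```text
t: 5.65
position: [0.5433, -0.3006, 0.1835]
orientation: [-0.48, -0.521, -0.477, 0.521]
ft_force: [-5.2, -5.3, 8.9]
gripper_width: 0.16
```

```bash
python3 st.py;python3 - <<'E'
from h import *
s,p,C=cur();print("u",p@XP)
for n in("scene","top"):
    im=snapshot(n); hsv=cv2.cvtColor(im,cv2.COLOR_RGB2HSV)
    m=((hsv[...,0]<8)|(hsv[...,0]>172))&(hsv[...,1]>140)&(hsv[...,2]>70)
    k,l,st,c=cv2.connectedComponentsWithStats(m.astype(np.uint8))
    for i in range(1,k):
        if st[i,4]>5: print(n,st[i],c[i], (lambda X:(X,X@XP))(onz(n,c[i],.18)))
    im=im[...,::-1]
    im=im[190:270,350:440] if n=="top" else im[90:190,250:350]
    cv2.imwrite(f"pics/{n}6.png",cv2.resize(im,None,fx=6,fy=6,interpolation=2))
E
```

```text
5.65 [ 0.5433 -0.3006  0.1835] F [-5.2409 -5.3349  8.881 ] M [-1.0094  0.5785  0.0802] w 0.15958579825138974
r 0.1159051185650646 th 1.496477494759039 lat -0.00039601501456889356
u 0.5668318807852564
scene [284 124   9  14  61] [287.4262 130.7213] (array([ 0.5427, -0.279 ,  0.18  ]), np.float64(0.5644083189723014))
scene [422 232  28  21 152] [435.5197 241.6645] (array([0.4387, 0.3278, 0.18  ]), np.float64(0.4093044560549101))
top [398 215   7   6  30] [400.4333 217.4   ] (array([ 0.5496, -0.2493,  0.18  ]), np.float64(0.5687469002222546))
top [192 275  32  11 150] [207.6867 280.3   ] (array([0.3829, 0.2614, 0.18  ]), np.float64(0.3592988498552398))
```

View pics/scene6.png

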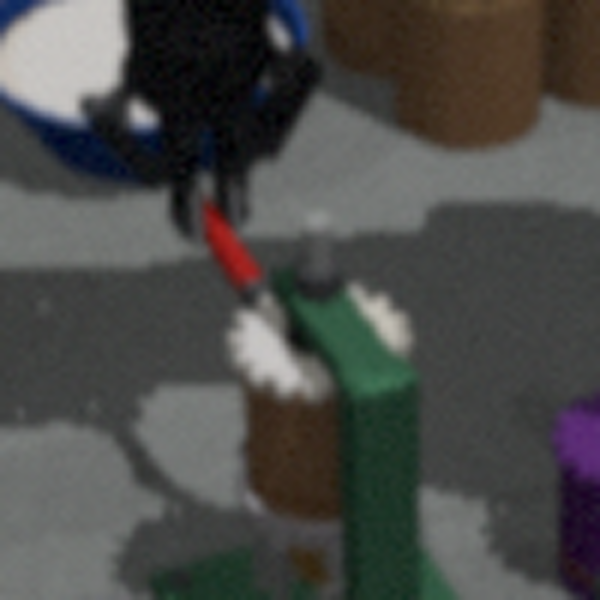

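View pics/top6.png

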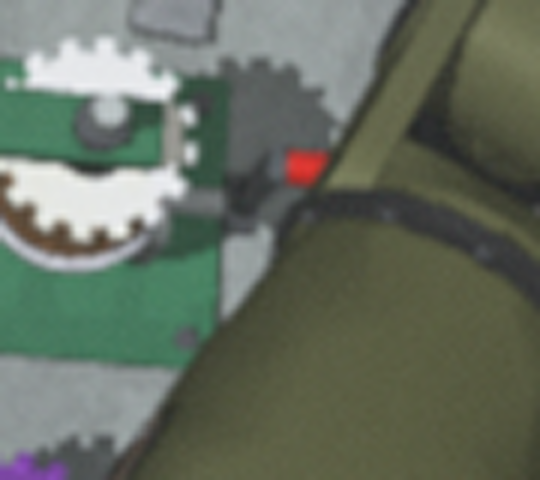

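{"name": "arm_command", "arguments": {
  "motion": "0 0 0 0 0 0 1; 0 0 0 0 0 0 1; 0 0 0 0 0 0 1; 0 0 0 0 0 0 1; 0 0 0 0 0 0 1"
}}

```text
t: 6.25
position: [0.5432, -0.3006, 0.1835]
orientation: [-0.48, -0.521, -0.477, 0.521]
ft_force: [-4.1, -5.2, 9.1]
gripper_width: 0.157
```

```bash
python3 st.py; python3 - <<'E'
from h import *
# axle stub near press at z=.07: rows of its edges in top crop
for uv in [(205,187),(205,200),(205,213)]:
    X=onz("top",(350+uv[0]/6,190+uv[1]/6),.07);print(X,X@XP)
print(np.max(np.abs(read_state()["dq"])))
# knob height before/after: knob top pixel in scene
import cv2
# pad stem: base press centre, knob top pixel scene before ~ (302.5,129) now (303,126)
c=np.array([.5562,-.1526])
for z in(.25,.26,.27,.28,.29):print(z,proj("scene",[*c,z]))
E
```

```text
6.25 [ 0.5432 -0.3006  0.1835] F [-4.1145 -5.1783  9.128 ] M [-1.0005  0.5684  0.0317] w 0.1566288821862319
r 0.11588007678610036 th 1.4962454764402202 lat -0.0004081113125655827
[ 0.5573 -0.2209  0.07  ] 0.5739991193988085
[ 0.5509 -0.2207  0.07  ] 0.5676490068677427
[ 0.5446 -0.2205  0.07  ] 0.5613088051450899
0.0019617384437048465
0.25 [301.7763 134.3189]
0.26 [301.6728 131.5227]
0.27 [301.5683 128.6997]
0.28 [301.4628 125.8494]
0.29 [301.3563 122.9714]
```

Lever upright: the bar's forward coordinate is 0.567–0.569 m against 0.568 m for the axle. The pad knob has risen about 8 mm (scene row about 127.6 to 125.3) and the arm is still.

```bash
python3 -c "
from workcell import ctrl;print(ctrl.sign_off())"
```

```text
the job is handed in; nothing more can be done
None
```

I swung the red lever of the right press, the one with the disc-topped tube, up to upright. I handed the job in at 6.25 s with the gripper still holding it there.

**Last checks:**
- **Lever angle:** about 1.50 rad. The bar is within about 1 mm of straight above the axle, both from the TCP position and from the top camera.
- **Grip:** the fingers are closed on the bar at 0.157 opening, with a wrist force of about 11 N. The joints were still, at most 0.002 rad/s.
- **Pad:** the knob above the pad rose about 8 mm in the scene view, as expected if the disc is pressing the pad. I could not measure the pad force directly.
- **Surroundings:** the capped tube looked upright. I never touched the left press or its open tube, and its handle did not move in the images. The jar, disc stack and brush were not approached.

**One disagreement:** the TCP path fitted a circle about 6–10 mm larger, or higher, than the 110 mm given. The bar probably sat or slid lower in the pads than I assumed. There was also up to about 23 N of side force during the swing. I corrected the path for this, and the sideways position that sets the lever angle agreed with the camera.

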